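Close the sample cover and start the reader with its two keys

ROBOT

A 6-joint arm with a two-finger parallel gripper is mounted at the origin on the work surface. World frame = base frame: x ahead of the robot, y to its left, z up, the work surface at z = 0. Lengths are in m, angles in degrees, forces in N, time in s.
With the tool pointing down it reaches from about 0.35 to 0.875 m from the base axis. Payload 4.2 kg.
Tool frame: the origin (TCP) lies between the finger pads; the fingertips stand 14 mm ahead of it and the grasp point (between the pads) lies 5 mm behind it; x points along the fingers, y is the direction in which the jaws open and shut, and the axes are right-handed (so a half turn about x gives the same grasp; the last joint's range is limited). The gripper opens to 87 mm and grips with 3 to 60 N. Pads are 19 mm wide; open, the fingers measure 117 mm over their backs; the gripper's body (75 mm by 190 mm) begins 51 mm behind the grasp point.
Start: joints at [86.093, 22.042, 0.453, 0, -68.411, -14.817], TCP at [0.201, 0.592, 0.237] pointing down, gripper open.
Joint ranges: [-179.83, 179.83], [-69.29, 118.12], [-61.27, 80.66], [-181.25, 117.63], [-171.15, -9.14], [-177.46, 177.46]. Speed limits (degrees/s): [159.86, 159.86, 180, 180, 180, 180].

INTERFACE

Orientations are given as a 3x3 rotation matrix whose columns are the frame's x, y, z axes.
In Python, from station import r, imaging, job gives the robot as it stands. The module is installed in compiled form; this text tells all that it offers.
- The arm moves only by the tool apply_moves, never from a script. Its arguments are lists of equal length, an entry for each row: "xyz": the shift along the tool's x, y, z in m, a list of three; "twist": the turn about the tool's x in degrees; "claw": the opening, from 0 (shut) to 1 (fully open). A call has 1 to 12 rows; each row shifts and turns the pose as measured when the row begins, along the tool's axes as they then stand; what a row does not reach is not made up. A row lasts 1/10 s, in which the tool goes at most 50 mm and 8.59 degrees, less where a joint would pass 70% of its speed; a pose out of reach is approached as far as the arm can. A call is refused whole if a number of a shift passes 0.05 or a number of a turn 8.59, either way. A call with a gripper value outside its range is refused whole. The fingers move at their own pace and stop on an object; the grip force is fixed at half the most. Time passes only in rows, so rows that do not move let the fingers close. It gives the time, the measured TCP pose, the force and the opening at its end, in the units of the state.
- r.sense(): the state, without advancing time (a new reading comes with each control period).
- imaging.capture(name): name is "scene" or "top" or "wrist"; returns a dict with "pixels" (384x512x3 uint8, red, green, blue), "mtx" (3x3 intrinsics, pixels), "view" (4x4, takes a point from world to camera coordinates). Camera axes: x right, y down, z forward; pixel columns grow to the right and rows downward; lengths in m; the calibration is good to about 2 mm. A picture is of the moment at which its call begins. There is no depth.
- job.finish_job(): hands the job in, once; it reports no verdict.
Trained networks look in a picture, given as the dict that the camera call returned (one of the last four; its "shot" number tells which), for a name from the list of things; names that differ only in an ending like _2 or _b are one class to them, and where a whole thing is asked for, a point or a joint stands for the part that bears it (a point fixed in the world has none). Each returns a list of dicts, best first, with "p" (0 to 1); they miss things now and then, are a little off and sometimes report something else, mostly with a low value. They report only what shows in the picture. A call takes as long as a camera call. They do not tell look-alikes from the thing itself.
- imaging.regions_of(query, picture): "mask" (384x512 bool, what is visible of it) and "centre" ([column, row] in pixels, amid what is visible of it).
The state is a dict: "time_s": time; "joints": joint angles; "joint_velocities": joint speeds; "effort": joint torques, N m; "tcp_pos": TCP position; "ee_rot": TCP orientation; "wrist_force": force on the tool from outside, world axes, zero at the start; "moment": the same for the moment, N m; "gripper_width": opening from 0.0 (shut) to 1.0 (fully open).
Only numpy, scipy, OpenCV 4.12 (cv2) and the standard library are available. Lean on these libraries where they do the work, as an engineer would, in place of code of your own. Each camera call takes 0.05 s, during which the arm holds its last target.

TASK

Push the orange cover along the sample reader's deck until it is fully closed over the sample. Only then press the two green keys of the start console down together, one fingertip on each, keep both fully down for three seconds and let them come back up. Only touch and push: pick nothing up, do not press the red stop key, and leave the loose glassware and other things where they are.

Things in the scene. Friction and masses are not known exactly. Their poses are not given: they have to be found in the camera images.
- reader: low white sample reader fixed to the bench, 130 (its x) x 210 (its y) x 60 mm tall; origin at the centre of its underside, z up. On its flat deck (60 mm above the bench) an orange cover slides along the reader's y axis. A capped sample sits in a well on the deck 45 mm to +y of the origin; a black stop bar stands at the deck's +y edge.
- cover (a joint): travel of the orange cover along the reader's +y axis, in m: 0 fully open (away from the sample), 0.080 fully closed against its end stop, over the sample. The cover is a solid block 98 mm (reader x) x 90 mm (reader y) x 32 mm tall, its underside 63 and its top 95 mm above the bench. It slides with about 2 N of friction, stays where it is left, cannot be lifted and is too wide to need or allow pinching: push its -y end face towards the reader's +y.
- cover_push (a point): centre of the cover's upright -y end face (black strip), the face to push on; 79 mm above the bench, 16 mm below the cover's top and above its underside; it moves with the cover; axes as the reader's
- console: grey start console fixed to the bench, 120 (its x) x 150 (its y) x 50 mm tall; origin at the centre of its underside, z up. On its top: two green start keys on a white plate along the edge on its -x side, at x = -24 mm, y = +30 and -30 mm, with a yellow upright divider between them (50 mm along x, 12 mm along y, rising to 84 mm above the bench), and a small red stop key in a yellow collar at x = +36, y = -45 mm.
- key_a_top (a point): centre of the flat top of the green key at the console's +y side, 28 mm across; 74 mm above the bench when up; moves with the key. Its black collar is 44 mm across and 12 mm tall
- key_b_top (a point): the same for the green key at the console's -y side; the two key centres are 60 mm apart
- key_a (a joint): how far the green key a is pressed down, in m: 0 up, 0.008 fully down; a spring needs about 1.2 N to start and 4 N fully down, and returns it when let go
- key_b (a joint): the same for green key b
- stop_top (a point): centre of the flat top of the red stop key, 22 mm across, 72 mm above the bench
- stop (a joint): how far the red stop key is pressed down, in m: 0 up, 0.006 fully down
- vial_a: amber sample vial, black cap, 26 mm across, 55 mm tall; loose bystander, origin at the centre of its underside, z up
- vial_b: amber sample vial, white cap, 26 mm across, 55 mm tall; loose bystander, origin at the centre of its underside, z up
- beaker: empty glass beaker, 68 mm across, 85 mm tall; loose bystander, origin at the centre of its underside, z up
- spirit: brown bottle of spirit with brass cap, 74 mm across, 240 mm tall; loose bystander, origin at the centre of its underside, z up
- wash: white plastic wash bottle with red cap, 68 mm across, 180 mm tall; loose bystander, origin at the centre of its underside, z up
- wipes: small cardboard box, 90 x 120 x 50 mm tall; loose bystander, origin at the centre of its underside, z up
- stopper: cork stopper standing on its narrow end, 38 mm across, 42 mm tall; loose bystander, origin at the centre of its underside, z up
Things that resemble listed ones, but are neither listed nor needed, are in the scene too. What is shaped like the reader but blue is not meant.

How it is judged (in metres and radians):
On the way, in this order (a step that is already met when the one before it is completed fails the run):
1. the cover is fully closed (within 3.5 mm of its end stop) (value of joint cover above 0.0765 m), for 0.2 s.
2. both green keys are held down together (each over 6 of 8 mm) by the fingers, for 2.7 s without a break (value of joint cover above 0.0765 m and value of joint each of key_a, key_b above 0.006 m and contact force between the fingers and key_a above 0.3 N and contact force between the fingers and key_b above 0.3 N), for 2.7 s.
At the end, for the whole second after the job is handed in: The cover is closed (within 3.5 mm of its end stop) and all three keys are back up (within 1.5 mm) (value of joint cover above 0.0765 m and value of joint each of key_a, key_b, stop below 0.0015 m); the robot touches nothing.
It fails at once if a green key is pressed before the cover is closed (value of joint cover below 0.074 m and value of joint any of key_a, key_b above 0.003 m).
It fails at once if one green key is pushed down (over 6 mm) while the other is still up (under 1 mm) ((value of joint key_a above 0.006 m and value of joint key_b below 0.001 m) or (value of joint key_b above 0.006 m and value of joint key_a below 0.001 m)).
It fails at once if the red stop key is pressed (over 2 mm) (value of joint stop above 0.002 m).
It fails at once if a loose bystander is moved, lifted (over 20 mm) or tipped (distance of any of vial_a, vial_b, beaker, spirit, wash, wipes, stopper from where it was at the start of the episode above 0.02 m or angle between any of vial_a, vial_b, beaker, spirit, wash, wipes, stopper's own z axis and vertical above 0.35 rad).
It also fails if it takes over 48 s, if anything falls off the work surface, if the arm or the gripper's body presses on something with over 40 N, if the wrist force passes 120 N, or if a joint passes its speed limit or range.

## Working session

There is one attempt and no reset: what is moved stays moved. The work goes in short steps, Python scripts to look and compute and a tool call to move; the robot and the scene stay as the last step left them, time stands still between calls to the robot, and variables do not carry over. Pictures are saved under pics/ and viewed, and the job is handed in when it is done.

Besides the shell and the picture viewer there is one more tool, called after "Request:" as name([rows], argument=value, ...), one row to a line, values as JSON. apply_moves: Moves the arm, as the interface text tells. Its arguments: {"type":"object","properties":{"xyz":{"type":"array","items":{"type":"array","items":{"type":"number"}}},"twist":{"type":"array","items":{"type":"number"}},"claw":{"type":"array","items":{"type":"number"}}},"required":["xyz","twist","claw"]}

```bash
mkdir -p pics
cat > h.py <<'E'
import numpy as np, cv2
from station import r, imaging, job
def save(p,n): cv2.imwrite('pics/'+n+'.png', cv2.cvtColor(p['pixels'],cv2.COLOR_RGB2BGR))
def back(p,uv,z):
    K=np.array(p['mtx']);V=np.array(p['view']);R=V[:3,:3];t=V[:3,3]
    d=R.T@np.linalg.inv(K)@np.array([uv[0],uv[1],1.]);c=-R.T@t
    return c+d*(z-c[2])/d[2]
def proj(p,X):
    K=np.array(p['mtx']);V=np.array(p['view']);c=V[:3,:3]@np.array(X)+V[:3,3];q=K@c
    return q[:2]/q[2]
E
python3 - <<'E'
from h import *
for n in ["scene","top"]:
    p=imaging.capture(n); save(p,n+'1')
    V=np.array(p['view']); print(n,(-V[:3,:3].T@V[:3,3]).round(3))
    for q in ["reader","cover","cover_push","console","key_a_top","stop_top","vial_a","beaker","spirit","wash","wipes","stopper"]:
        for o in imaging.regions_of(q,p)[:4]: print(n,q,round(o['p'],2),np.round(o['centre'],1),o['mask'].sum())
print(r.sense())
E
```

```text
scene [1.09  0.408 0.748]
scene reader 0.79 [405.9 219.5] 4192
scene reader 0.71 [213.2 197.7] 2290
scene reader 0.57 [349.3 268.5] 5487
scene cover 0.73 [394.7 203.4] 1207
scene cover 0.61 [336.7 254.2] 1610
scene cover 0.36 [224.5 182. ] 75
scene cover_push 0.84 [394.8 200.2] 1167
scene cover_push 0.8 [339.7 253.1] 1720
scene console 0.59 [192.4 191.4] 11
scene console 0.55 [211.1 195.7] 2258
scene key_a_top 0.39 [207.5 176.3] 77
scene key_a_top 0.28 [341.5 253.3] 1714
scene stop_top 0.48 [191.9 188. ] 30
scene vial_a 0.71 [265.4 242.9] 173
scene vial_a 0.57 [294.2 212.3] 163
scene vial_a 0.4 [338.  253.9] 1622
scene beaker 0.63 [196.8 271.8] 1036
scene spirit 0.64 [139.3 202.8] 2053
scene spirit 0.58 [336.8 254.8] 1670
scene wash 0.81 [303.1 336.3] 2135
scene wipes 0.87 [228.7 139.6] 955
scene stopper 0.5 [319.8 204.4] 171
top [ 0.301 -0.077  1.415]
top reader 0.97 [153.2 270.5] 2799
top reader 0.7 [156.5 196.9] 2552
top reader 0.34 [221.  218.5] 56
top cover 0.7 [159.5 271.2] 1019
top cover 0.55 [165.6 186.7] 903
top cover 0.32 [157.6 193.1] 2673
top cover_push 0.63 [154.9 271.3]
[... 620 characters left out ...]
3124e-03,
       -6.84115842e+01, -1.48165282e+01]), 'joint_velocities': array([ 0.0402963 ,  0.05916483,  0.11036892, -0.05336243,  0.04317866,
        0.00906013]), 'effort': array([-5.47853742e-04, -3.90472126e+01,  1.87617338e+01,  4.22424003e+00,
        1.54562207e-02, -3.99565113e-05]), 'tcp_pos': array([0.20061218, 0.59189535, 0.23655402]), 'ee_rot': array([[ 2.19575603e-05, -3.21007349e-01, -9.47076703e-01],
       [-2.11435986e-05, -9.47076703e-01,  3.21007348e-01],
       [-1.00000000e+00,  1.29760714e-05, -2.75827443e-05]]), 'wrist_force': array([-0.85770846,  0.28255405,  0.30062097]), 'moment': array([ 0.06029883, -0.001398  , -0.02394399]), 'gripper_width': 0.9988372916084653}
```

Run:
```python
import cv2
a=cv2.imread('pics/scene1.png');b=cv2.imread('pics/top1.png')
cv2.imwrite('pics/s1c.png',cv2.resize(a[100:400,100:500],(800,600),interpolation=cv2.INTER_CUBIC))
cv2.imwrite('pics/t1c.png',cv2.resize(b[90:315,100:400],(800,600),interpolation=cv2.INTER_CUBIC))
```

```text
(no output)
```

View pics/s1c.png

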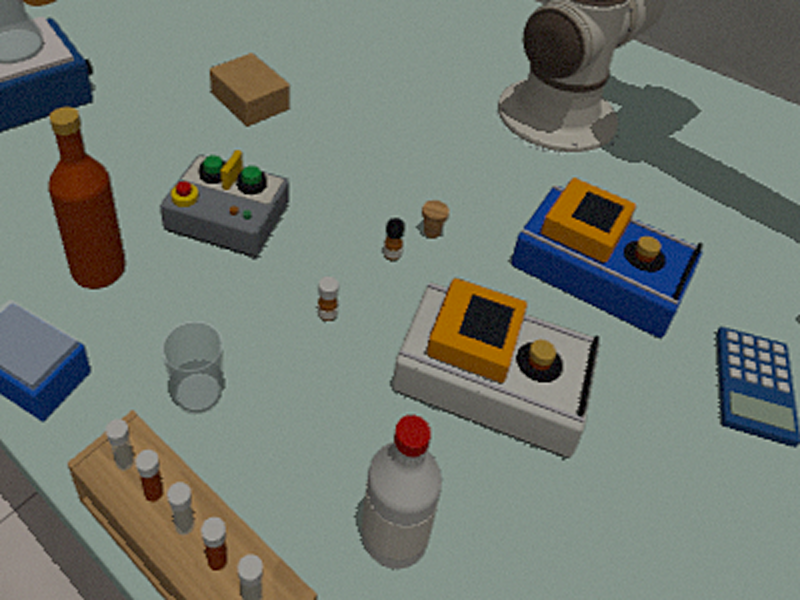

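View pics/t1c.png

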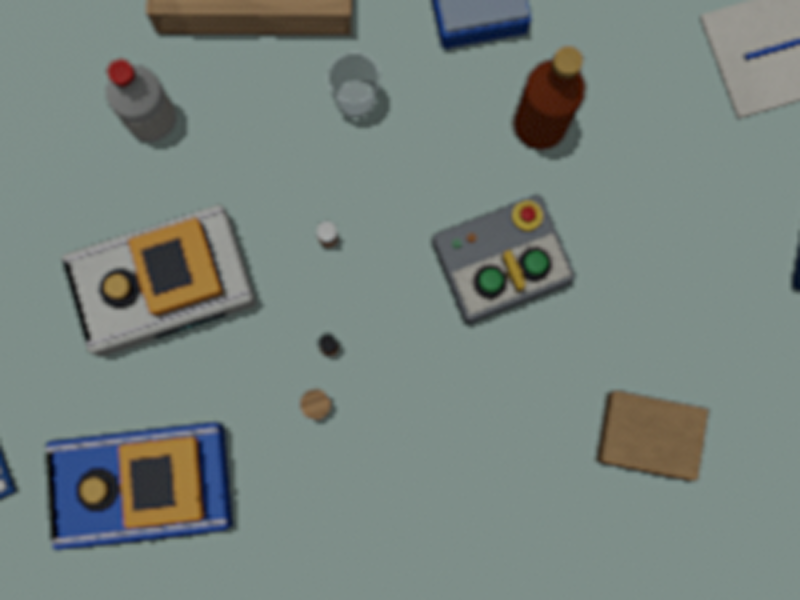

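```bash
cat > m.py <<'E'
from h import *
out={}
for n in ["scene","top"]:
    p=imaging.capture(n); im=cv2.cvtColor(p['pixels'],cv2.COLOR_RGB2HSV).astype(int)
    H,S,Vv=im[...,0],im[...,1],im[...,2]
    def blobs(m,amin,name,z):
        k,l,st,c=cv2.connectedComponentsWithStats(m.astype(np.uint8))
        for i in range(1,k):
            if st[i,4]>=amin: print(n,name,st[i,4],c[i].round(1),back(p,c[i],z)[:2].round(4))
        return l,st
    blobs((H>45)&(H<85)&(S>120)&(Vv>50),15,'green',.074)
    blobs(((H<5)|(H>174))&(S>170)&(Vv>80),10,'red',.072)
    m=(H>8)&(H<22)&(S>190)&(Vv>120)
    l,st=blobs(m,300,'orange',.095)
    for i in range(1,len(st)):
        if st[i,4]>=300:
            c,_=cv2.findContours((l==i).astype(np.uint8),cv2.RETR_EXTERNAL,cv2.CHAIN_APPROX_NONE)
            q=np.array([back(p,u[0],.095)[:2] for u in c[0]],np.float32)
            print(' rect',cv2.minAreaRect(q*1000))
    rs=imaging.regions_of('reader',p)
    for o in rs:
        c,_=cv2.findContours(o['mask'].astype(np.uint8),cv2.RETR_EXTERNAL,cv2.CHAIN_APPROX_NONE)
        c=max(c,key=len); q=np.array([back(p,u[0],.06)[:2] for u in c],np.float32)
        print(' reader rect',o['centre'],cv2.minAreaRect(q*1000))
    for q,z in [("vial_a",.055),("stopper",.042),("beaker",.04),("spirit",.12),("wash",.09)]:
        for o in imaging.regions_of(q,p)[:2]: print(n,q,round(o['p'],2),np.round(o['centre']),back(p,o['centre'],z)[:2].round(3))
E
python3 m.py
```

```text
scene green 64 [206.1 177.4] [ 0.5559 -0.2553]
scene green 67 [225.3 182.3] [ 0.5336 -0.2002]
scene red 30 [191.4 188.4] [ 0.6145 -0.2505]
scene red 233 [305.9 305.2] [0.6933 0.2002]
scene orange 521 [393.7 200.1] [0.2994 0.1863]
scene orange 812 [337.2 252.4] [0.5501 0.1773]
 rect ((294.12158203125, 188.2714385986328), (96.20880889892578, 87.78671264648438), 6.733064651489258)
 rect ((543.78076171875, 178.63906860351562), (97.06951904296875, 87.0504150390625), 19.22774314880371)
 reader rect [405.9, 218.7] ((298.28057861328125, 223.4309844970703), (212.24551391601562, 208.879150390625), 5.9776716232299805)
 reader rect [348.4, 267.4] ((541.0803833007812, 209.40875244140625), (185.03460693359375, 210.1366729736328), 18.6583194732666)
 reader rect [204.9, 176.3] ((544.1638793945312, -268.2123107910156), (33.47542190551758, 26.03592300415039), 47.5418701171875)
scene vial_a 0.63 [294. 214.] [0.485 0.006]
scene vial_a 0.52 [268. 237.] [0.595 0.011]
scene stopper 0.72 [318. 205.] [0.4   0.025]
scene beaker 0.79 [194. 273.] [ 0.783 -0.046]
scene beaker 0.22 [348. 272.] [0.538 0.21 ]
scene
[... 286 characters left out ...]
 0.6119 -0.2525]
 reader rect [152.4, 272.4] ((282.4046325683594, 216.0821075439453), (135.421875, 217.33778381347656), 6.6288533210754395)
 reader rect [157.9, 192.4] ((529.2498779296875, 203.01065063476562), (135.90255737304688, 212.4031219482422), 18.125280380249023)
 reader rect [221.8, 219.0] ((449.7245178222656, -7.0537261962890625), (19.6346492767334, 16.228574752807617), 0.6474885940551758)
top vial_a 0.4 [224. 177.] [ 0.589 -0.009]
top vial_a 0.38 [221. 218.] [ 0.454 -0.002]
top stopper 0.56 [219. 242.] [0.378 0.003]
top stopper 0.23 [165. 190.] [0.547 0.186]
top beaker 0.7 [232. 117.] [ 0.803 -0.033]
top spirit 0.73 [306. 129.] [ 0.736 -0.277]
top wash 0.6 [150. 129.] [0.742 0.232]
```

Run:
```python
from h import *
from scipy.optimize import least_squares
obs=[]
for n in ["scene","top"]:
    p=imaging.capture(n); im=cv2.cvtColor(p['pixels'],cv2.COLOR_RGB2HSV).astype(int)
    H,S,V=im[...,0],im[...,1],im[...,2]
    m=((H>8)&(H<24)&(S>150)&(V>70)).astype(np.uint8)
    k,l,st,c=cv2.connectedComponentsWithStats(m)
    for i in range(1,k):
        if st[i,4]>300:
            cc,_=cv2.findContours((l==i).astype(np.uint8),cv2.RETR_EXTERNAL,cv2.CHAIN_APPROX_NONE)
            hull=cv2.convexHull(cc[0])
            print(n,st[i,4],c[i].round(1))
            if back(p,c[i],.095)[0]>.45: obs.append((p,i,hull[:,0,:].astype(float), cv2.contourArea(hull)))
# silhouette fit: block hull rendered vs observed mask
def hullof(p,x):
    cx,cy,t=x; co,s=np.cos(t),np.sin(t); P=[]
    for a in(-.049,.049):
        for b in(-.045,.045):
            for z in(.063,.095): P.append(proj(p,[cx+co*a-s*b,cy+s*a+co*b,z]))
    return cv2.convexHull(np.array(P,np.float32))[:,0,:]
def res(x,obs):
    e=[]
    for p,i,h,A in obs:
        q=hullof(p,x)
        for u in h: e.append(cv2.pointPolygonTest(q.reshape(-1,1,2),(float(u[0]),float(u[1])),True)-.3)
        for u in q: e.append(cv2.pointPolygonTest(h.astype(np.float32).reshape(-1,1,2),(float(u[0]),float(u[1])),True)+.3)
    return e
for o in (obs,obs[:1],obs[1:]):
    f=least_squares(res,[.545,.178,.32],args=(o,),x_scale=[.01,.01,.05],diff_step=1e-3,loss='soft_l1'); x=f.x
    print(x[:2].round(4),np.degrees(x[2]).round(2),f.cost)
    y=np.array([-np.sin(x[2]),np.cos(x[2])]); print('face',x[:2]-.045*y)
print(r.sense()['time_s'])
```

```text
scene 1075 [112.9  69.3]
scene 437 [136.3  65.7]
scene 469 [138.4 185.2]
scene 842 [392.2 204.7]
scene 1172 [336.3 257.1]
top 521 [167.3 190.1]
top 534 [162.3 270.5]
[0.5448 0.1565] -21.45 3555.7410762973514
face [0.52830209 0.11459796]
[ 0.7091 -0.3803] -29.0 79.78145946713276
face [ 0.68725896 -0.41970351]
[0.542  0.1776] 19.08 21.911143341182285
face [0.55671726 0.13506586]
2.1
```

Request:
apply_moves([
  [0,0.028,-0.041],
  [0,0.028,-0.041],
  [0,0.028,-0.041],
  [0,0.028,-0.041],
  [0,0.028,-0.041],
  [0,0.028,-0.041],
  [0,0.028,-0.041],
  [0,0.028,-0.041],
  [0,0.028,-0.041],
  [0,0.028,-0.041],
  [0,0.028,-0.041],
  [0,0.028,-0.041],
], twist=[0,0,0,0,0,0,0,0,0,0,0,0], claw=[0,0,0,0,0,0,0,0,0,0,0,0])

```text
time_s: 3.3
tcp_pos: [0.5626, 0.1158, 0.2379]
ee_rot: [[0.006, -0.308, -0.951], [0.005, -0.951, 0.308], [-1.0, -0.007, -0.004]]
wrist_force: [0.4, 0.2, 0.1]
gripper_width: 0.031
```

Request:
apply_moves([
  [0,0,0],
  [0,0,0],
  [0,0,0],
  [0,0,0],
  [0,0,0],
], twist=[-7.5,-7.5,-7.5,-7.5,-7.5], claw=[0,0,0,0,0])

```text
time_s: 3.8
tcp_pos: [0.5666, 0.108, 0.237]
ee_rot: [[0.006, 0.347, -0.938], [0.004, -0.938, -0.347], [-1.0, -0.002, -0.007]]
wrist_force: [-0.1, -0.3, 0.0]
gripper_width: 0.005
```

```bash
cat > st.py <<'E'
from h import *
import sys
s=r.sense(); R=s['ee_rot']; P=s['tcp_pos']
print(s['time_s'],P.round(4),'yaw y',np.degrees(np.arctan2(R[1,1],R[0,1])).round(2),'x',R[:,0].round(4),s['joints'].round(1),s['wrist_force'].round(2),round(s['gripper_width'],3))
if len(sys.argv)>3:
    T=np.array([float(a) for a in sys.argv[1:4]]); print('tool shift',(R.T@(T-P)).round(4))
if len(sys.argv)>4: print('twist', -((float(sys.argv[4])-np.degrees(np.arctan2(R[1,1],R[0,1]))+180)%360-180))
E
python3 st.py .566 .1095 .13 -70.9
python3 - <<'E'
from h import *
p=imaging.capture('wrist'); save(p,'w1')
E
```

```text
3.8 [0.5666 0.108  0.237 ] yaw y -69.72 x [ 0.0061  0.0039 -1.    ] [ 26.9  17.1  -6.7  -0.  -65.7  83.4] [-0.1  -0.31  0.02] 0.005
tool shift [ 0.107  -0.0015  0.0008]
twist 1.1764648909029631
```

View pics/w1.png

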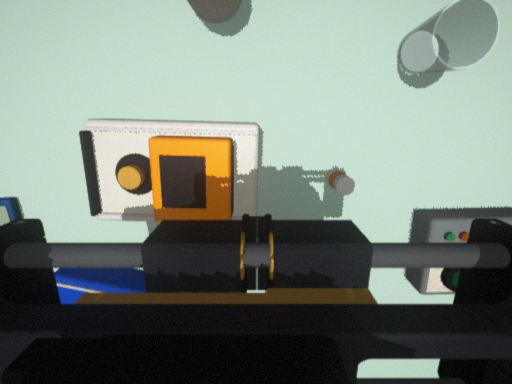

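Request:
apply_moves([
  [0.04,-0.001,0],
  [0.04,-0.001,0],
  [0.035,0,0],
  [0.03,0,0],
  [0.01,0,0],
  [0,0,0],
], twist=[0.6,0.6,0,0,0,0], claw=[0,0,0,0,0,0])

```text
time_s: 4.45
tcp_pos: [0.5704, 0.1117, 0.0808]
ee_rot: [[0.015, 0.318, -0.948], [0.007, -0.948, -0.318], [-1.0, -0.001, -0.016]]
wrist_force: [0.4, -0.4, 0.5]
gripper_width: 0.006
```

```bash
python3 st.py .566 .1095 .082 -70.9
python3 - <<'E'
from h import *
p=imaging.capture('wrist'); save(p,'w2')
p=imaging.capture('scene'); cv2.imwrite('pics/s2.png',cv2.resize(p['pixels'][170:320,230:430,::-1],(800,600)))
E
```

```text
4.45 [0.5704 0.1117 0.0808] yaw y -71.45 x [ 0.0151  0.0065 -0.9999] [ 27.1  26.4 -17.7   0.1 -44.9  81.4] [ 0.42 -0.38  0.52] 0.006
tool shift [-0.0013  0.0007  0.0048]
twist -0.5503448099429136
```

View pics/s2.png

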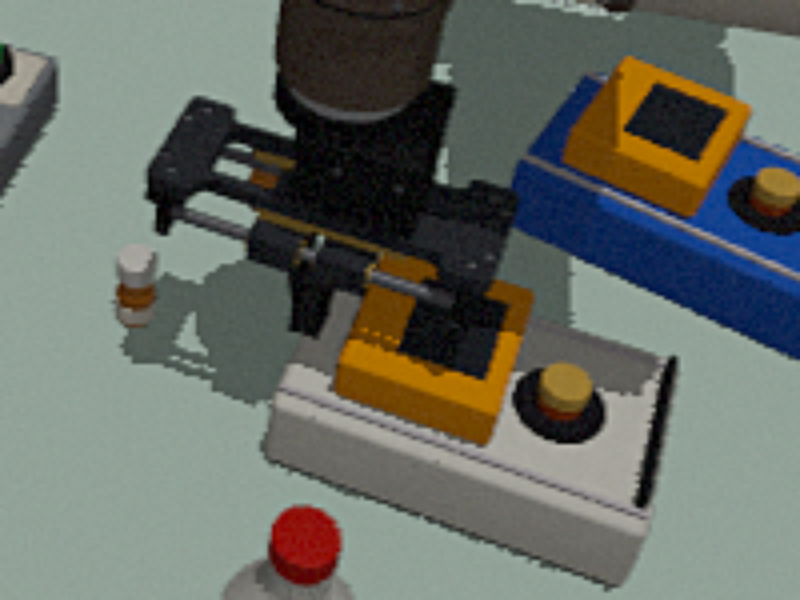

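View pics/w2.png

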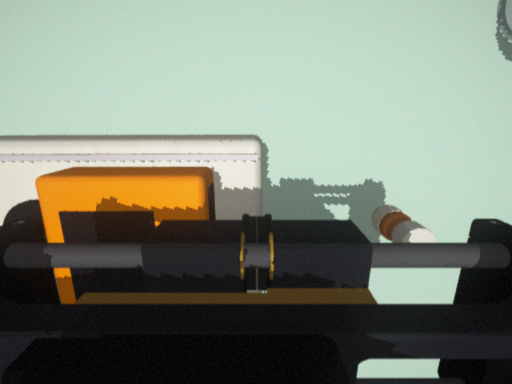

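Request:
apply_moves([
  [-0.001,-0.005,0.004],
  [0,-0.01,0],
  [0,-0.015,0],
  [0,-0.015,0],
  [0,-0.015,0],
  [0,-0.01,0],
  [0,0,0],
], twist=[-0.5,0,0,0,0,0,0], claw=[0,0,0,0,0,0,0])

```text
time_s: 5.25
tcp_pos: [0.5448, 0.1834, 0.0898]
ee_rot: [[0.028, 0.328, -0.944], [0.011, -0.945, -0.328], [-1.0, -0.001, -0.03]]
wrist_force: [0.9, -1.9, -2.2]
gripper_width: 0.006
```

```bash
python3 st.py .5354 .1979 .082 -70.9
python3 - <<'E'
from h import *
p=imaging.capture('scene'); cv2.imwrite('pics/s3.png',cv2.resize(p['pixels'][170:320,230:430,::-1],(800,600)))
E
```

```text
5.25 [0.5448 0.1834 0.0898] yaw y -70.83 x [ 0.0281  0.011  -0.9995] [ 35.   24.9 -19.    0.6 -44.5  73.8] [ 0.92 -1.91 -2.15] 0.006
tool shift [ 0.0077 -0.0168  0.0044]
twist 0.07465705203517814
```

View pics/s3.png

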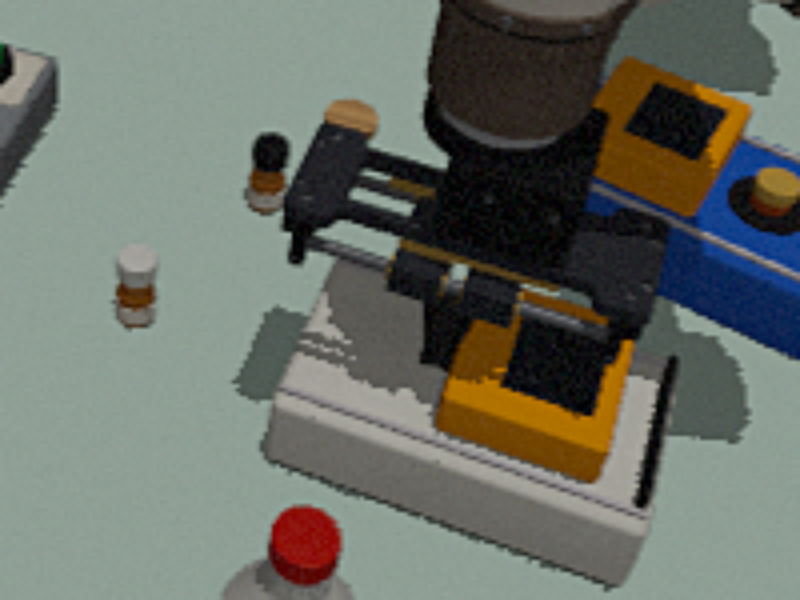

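Request:
apply_moves([
  [0.007,-0.006,0.002],
  [0,-0.008,0],
  [0,-0.005,0],
  [0,-0.003,0],
], twist=[0,0,0,0], claw=[0,0,0,0])

```text
time_s: 5.7
tcp_pos: [0.5386, 0.1976, 0.0835]
ee_rot: [[0.03, 0.328, -0.944], [0.0, -0.944, -0.329], [-1.0, 0.01, -0.029]]
wrist_force: [9.7, -15.2, -1.7]
gripper_width: 0.007
```

```bash
python3 st.py .5354 .1979 .082 -70.9
python3 - <<'E'
from h import *
p=imaging.capture('scene'); cv2.imwrite('pics/s4.png',cv2.resize(p['pixels'][170:320,230:430,::-1],(800,600)))
E
```

```text
5.7 [0.5386 0.1976 0.0835] yaw y -70.82 x [ 3.030e-02  1.000e-04 -9.995e-01] [ 36.9  25.3 -19.8   1.5 -43.6  71.2] [  9.68 -15.19  -1.7 ] 0.007
tool shift [ 0.0014 -0.0013  0.0029]
twist 0.07671310152562683
```

View pics/s4.png

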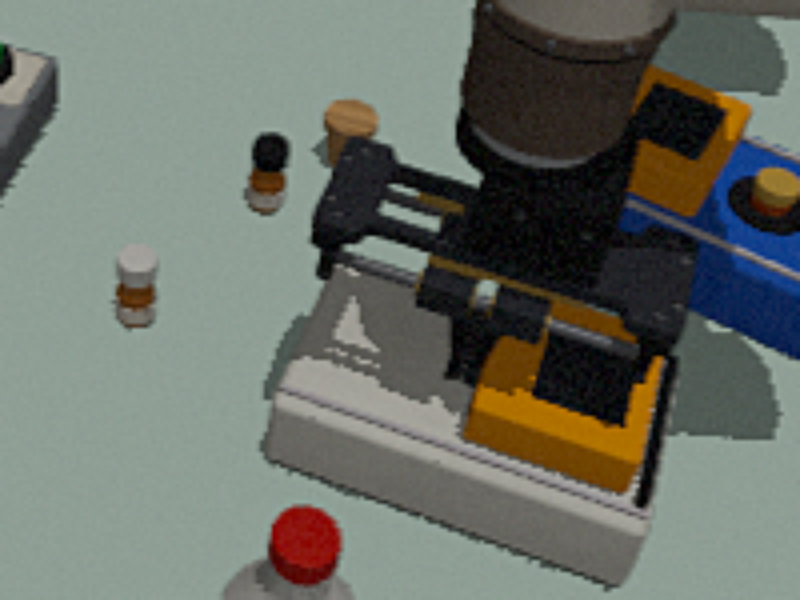

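Request:
apply_moves([
  [0,-0.004,0],
  [0,-0.004,0],
  [0,-0.004,0],
], twist=[0,0,0], claw=[0,0,0])

```text
time_s: 6.05
tcp_pos: [0.5385, 0.1974, 0.0837]
ee_rot: [[0.03, 0.325, -0.945], [-0.017, -0.945, -0.326], [-0.999, 0.026, -0.023]]
wrist_force: [10.5, -16.0, 1.1]
gripper_width: 0.004
```

```bash
python3 st.py .5354 .1979 .082 -70.9
```

```text
6.05 [0.5385 0.1974 0.0837] yaw y -71.0 x [ 0.0305 -0.0173 -0.9994] [ 37.3  25.4 -20.    2.7 -43.9  69.8] [ 10.54 -16.02   1.14] 0.004
tool shift [ 0.0016 -0.0015  0.0028]
twist -0.10251433154644474
```

Request:
apply_moves([
  [0,0.015,0],
  [-0.02,0.01,0],
  [-0.045,0,0],
  [-0.045,0,0],
  [0,0.03,0],
  [0,0.045,0],
  [0,0.048,0],
  [0,0.048,0],
  [0,0.048,0],
  [0,0.045,0],
], twist=[0,0,0,0,0,0,0,0,0,0], claw=[0,0,0,0,0,0,0,0,0.5,0.5])

```text
time_s: 7.05
tcp_pos: [0.6317, -0.0744, 0.2048]
ee_rot: [[0.032, 0.332, -0.943], [-0.013, -0.943, -0.333], [-0.999, 0.023, -0.026]]
wrist_force: [1.1, 0.4, 0.4]
gripper_width: 0.109
```

```bash
python3 st.py .539 -.2335 .18 -68.4
python3 - <<'E'
from h import *
p=imaging.capture('top'); cv2.imwrite('pics/t5.png',cv2.resize(p['pixels'][90:315,100:400,::-1],(800,600)))
p=imaging.capture('scene'); cv2.imwrite('pics/s5.png',cv2.resize(p['pixels'][100:325,150:450,::-1],(800,600)))
E
```

```text
7.05 [ 0.6317 -0.0744  0.2048] yaw y -70.61 x [ 0.0324 -0.0127 -0.9994] [  8.3  23.5  -2.5   1.1 -62.3 100.6] [1.11 0.41 0.41] 0.109
tool shift [0.0238 0.1187 0.1409]
twist -2.205017084582039
```

View pics/t5.png

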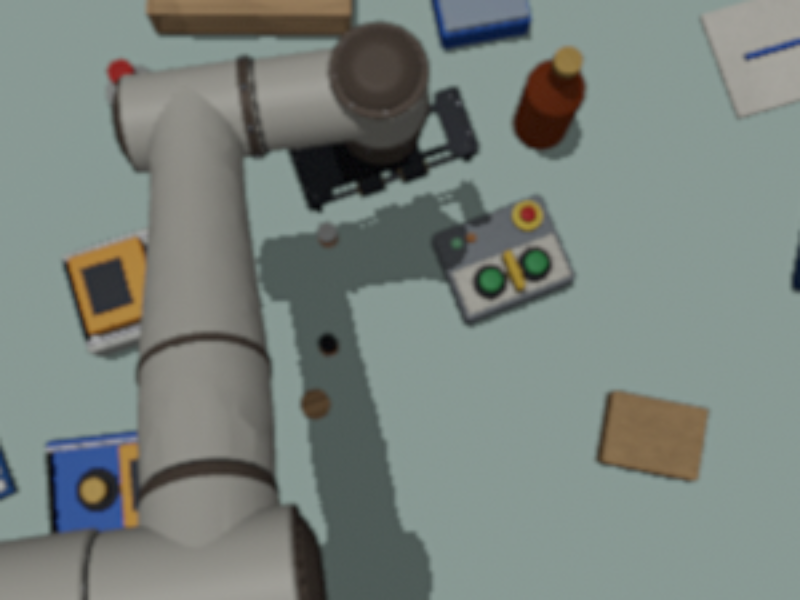

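View pics/s5.png

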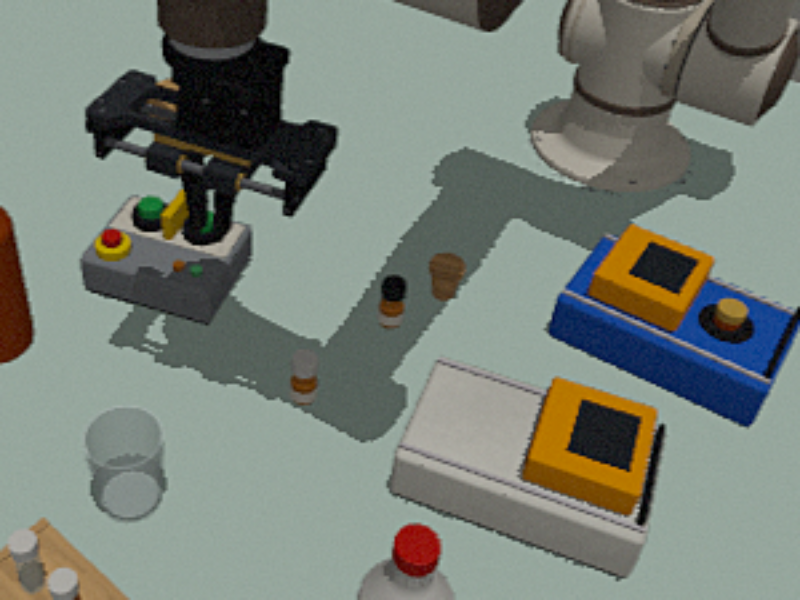

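```bash
python3 - <<'E'
from h import *
p=imaging.capture('scene'); im=cv2.cvtColor(p['pixels'],cv2.COLOR_RGB2HSV).astype(int)
H,S,Vv=im[...,0],im[...,1],im[...,2]
m=((H>8)&(H<22)&(S>190)&(Vv>120)).astype(np.uint8)
k,l,st,c=cv2.connectedComponentsWithStats(m)
for i in range(1,k):
    if st[i,4]>=300:
        cc,_=cv2.findContours((l==i).astype(np.uint8),cv2.RETR_EXTERNAL,cv2.CHAIN_APPROX_NONE)
        q=np.array([back(p,u[0],.095)[:2] for u in cc[0]],np.float32)
        print(c[i].round(1),back(p,c[i],.095)[:2].round(4),cv2.minAreaRect(q*1000))
E
python3 st.py .539 -.2335 .18 -68.4
```

```text
[394.  200.8] [0.3013 0.1882] ((307.658203125, 190.64784240722656), (123.8870620727539, 88.57234954833984), 6.893191337585449)
[370.2 265.7] [0.5324 0.2504] ((527.2698364257812, 251.99676513671875), (112.2138900756836, 88.30059814453125), 18.225112915039062)
7.2 [ 0.6315 -0.0752  0.2039] yaw y -70.87 x [ 0.0312 -0.0131 -0.9994] [  8.2  23.5  -2.5   1.1 -62.3 100.4] [ 0.59  0.99 -0.91] 0.239
tool shift [0.0231 0.1187 0.1399]
twist -2.466790343931109
```

Run:
```python
from h import *
from scipy.optimize import least_squares
p=imaging.capture('scene'); save(p,'s6')
def ana(img,g0):
    im=cv2.cvtColor(img,cv2.COLOR_BGR2HSV).astype(int); H,S,V=im[...,0],im[...,1],im[...,2]
    m=((H>6)&(H<24)&(S>150)&(V>70)).astype(np.uint8)
    k,l,st,c=cv2.connectedComponentsWithStats(m)
    u=proj(p,[*g0,.079]); i=min([i for i in range(1,k) if st[i,4]>300],key=lambda i:np.hypot(*(c[i]-u)))
    cc,_=cv2.findContours((l==i).astype(np.uint8),cv2.RETR_EXTERNAL,cv2.CHAIN_APPROX_NONE)
    hull=cv2.convexHull(max(cc,key=len)); M=np.zeros(m.shape,np.uint8); cv2.fillPoly(M,[hull],1)
    dk=((V<80)&(S<130)&(M>0)).astype(np.uint8); dk=cv2.erode(M,np.ones((5,5)))*dk
    k2,l2,s2,c2=cv2.connectedComponentsWithStats(dk); j=1+np.argmax(s2[1:,4])
    print('dark',s2[j,4],c2[j].round(1),back(p,c2[j],.095)[:2].round(4))
    # IoU fit of silhouette (sides+top), subsampled
    sc=8
    big=cv2.resize(M*255,None,fx=sc,fy=sc,interpolation=cv2.INTER_LINEAR)>127
    def cost(x):
        t=x[2];co,s=np.cos(t),np.sin(t)
        P=[(proj(p,[x[0]+co*a-s*b,x[1]+s*a+co*b,z])+.5)*sc for a in(-.049,.049) for b in(-.045,.045) for z in(.063,.095)]
        Q=np.zeros(big.shape,np.uint8); cv2.fillPoly(Q,[cv2.convexHull(np.array(P,np.float32)).astype(np.int32)],1)
        return float((Q.astype(bool)^big).sum())/sc/sc
    from scipy.optimize import minimize
    f=minimize(cost,[*g0,.333],method='Nelder-Mead',options=dict(initial_simplex=[[*g0,.333],[g0[0]+.006,g0[1],.333],[g0[0],g0[1]+.006,.333],[*g0,.36]],xatol=1e-4,fatol=.1,maxiter=150))
    print('fit',f.x[:2].round(4),np.degrees(f.x[2]).round(2),round(f.fun,1)); return f.x
a=ana(cv2.imread('pics/scene1.png'),(.543,.178)); b=ana(cv2.imread('pics/s6.png'),(.52,.252))
t=(a[2]+b[2])/2; y=np.array([-np.sin(t),np.cos(t)]); print('travel',(b-a)[:2]@y,np.hypot(*(b-a)[:2]))
```

```text
dark 331 [343.  251.5] [0.5388 0.1852]
fit [0.5408 0.1772] 18.51 76.2
dark 384 [376.4 262.6] [0.5153 0.2559]
fit [0.5173 0.2475] 19.48 87.4
travel 0.07407574360456212 0.07407837747649615
```

Run:
```python
import cv2
b=cv2.imread('pics/s6.png')[225:325,290:410]
cv2.imwrite('pics/s6c.png',cv2.resize(b,(720,600),interpolation=cv2.INTER_CUBIC))
b=cv2.imread('pics/scene1.png')[225:325,290:410]
cv2.imwrite('pics/s1cc.png',cv2.resize(b,(720,600),interpolation=cv2.INTER_CUBIC))
```

```text
(no output)
```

View pics/s6c.png

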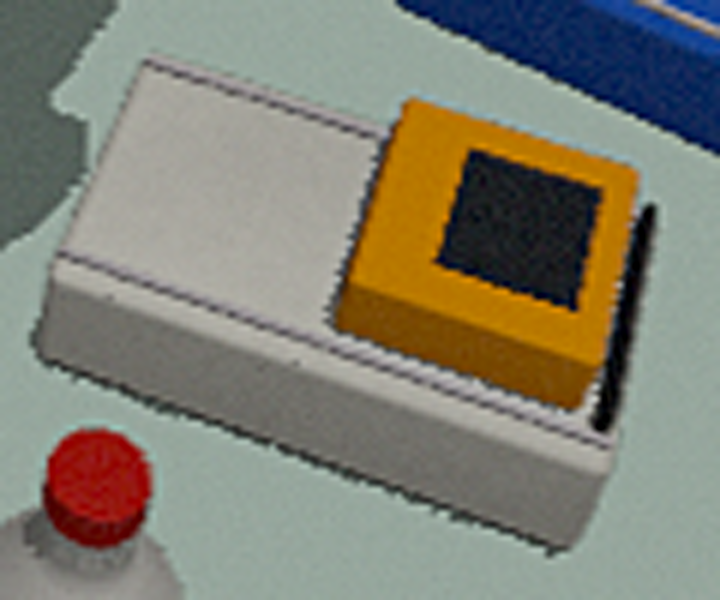

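View pics/s1cc.png

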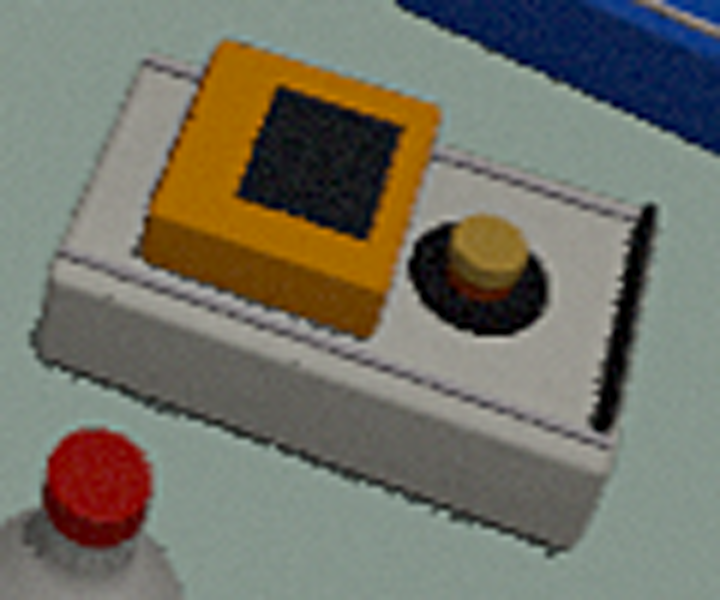

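Run:
```python
from h import *
p=imaging.capture('scene')
f=lambda u,z: back(p,(290+(u[0]+.5)/6-.5,225+(u[1]+.5)/6-.5),z)[:2]
t=np.radians(19);y=np.array([-np.sin(t),np.cos(t)])
for nm,u,z in [('deck-y end front',(60,257),.06),('deck +y end front',(612,440),.06),('deck -y back',(148,62),.06),('deck+y back',(652,212),.06),
 ('o bl',(145,262),.063),('o br',(372,338),.063),('c bl',(338,330),.063),('c br',(580,408),.063),
 ('o tl',(152,213),.095),('o tr',(390,292),.095),('c tl',(345,287),.095),('c tr',(603,363),.095),
 ('o tbl',(228,42),.095),('o tbr',(438,108),.095),('c tbl',(408,100),.095),('c tbr',(636,170),.095),
 ('o win',(283,87),.095),('c win',(474,150),.095),('o win2',(365,239),.095),('c win2',(576,308),.095)]:
    q=f(u,z); print(nm,q.round(4),'along y',(q@y).round(4))
```

```text
deck-y end front [0.6174 0.1272] along y -0.0808
deck +y end front [0.5475 0.3187] along y 0.1231
deck -y back [0.5128 0.0923] along y -0.0797
deck+y back [0.4423 0.2811] along y 0.1218
o bl [0.5994 0.1531] along y -0.0504
o br [0.5705 0.2341] along y 0.0356
c bl [0.576  0.2231] along y 0.0234
c br [0.5455 0.3044] along y 0.1102
o tl [0.6024 0.1537] along y -0.0508
o tr [0.5733 0.2363] along y 0.0368
c tl [0.5824 0.2234] along y 0.0217
c tr [0.5488 0.3062] along y 0.1108
o tbl [0.5117 0.1251] along y -0.0483
o tbr [0.4849 0.2036] along y 0.0346
c tbl [0.4893 0.193 ] along y 0.0232
c tbr [0.4608 0.2738] along y 0.1088
o win [0.5169 0.1542] along y -0.0225
c win [0.4941 0.2244] along y 0.0514
o win2 [0.5589 0.2171] along y 0.0233
c win2 [0.534 0.288] along y 0.0985
```

Request:
apply_moves([
  [0,0.03,0.035],
  [0,0.03,0.035],
  [0,0.03,0.035],
  [0,0.028,0.035],
  [0.02,0,0],
], twist=[-1.2,-1.2,0,0,0], claw=[0.52,0.52,0.52,0.52,0.52])

```text
time_s: 7.8
tcp_pos: [0.5439, -0.2277, 0.1857]
ee_rot: [[0.039, 0.388, -0.921], [-0.012, -0.921, -0.389], [-0.999, 0.026, -0.031]]
wrist_force: [0.4, -0.3, -0.5]
gripper_width: 0.518
```

```bash
python3 - <<'E'
from h import *
p=imaging.capture('wrist'); save(p,'w7')
V=np.array(p['view']);R=V[:3,:3]
im=cv2.cvtColor(p['pixels'],cv2.COLOR_RGB2HSV).astype(int);H,S,Vv=im[...,0],im[...,1],im[...,2]
m=((H>45)&(H<85)&(S>120)&(Vv>50)).astype(np.uint8)
k,l,st,c=cv2.connectedComponentsWithStats(m)
for i in range(1,k):
    if st[i,4]>=40: print(st[i],c[i].round(1),back(p,c[i],.074)[:2].round(4))
print('exp',proj(p,[.5503,-.2614,.074]),proj(p,[.5282,-.2055,.074]))
s=r.sense();P=s['tcp_pos']
for d in(-.03,.03):
    print('tip',proj(p,P+s['ee_rot']@[.014,d,0]))
E
python3 st.py .539 -.2335 .18 -68.4
```

```text
[215 183  27  27 536] [227.6 196.6] [ 0.5292 -0.2051]
[273 184  27  27 495] [285.9 198.1] [ 0.5506 -0.2607]
exp [286.40895577 198.54438375] [227.5864173  197.66173719]
tip [207.97488407 226.9701488 ]
tip [296.01824728 226.77595   ]
7.85 [ 0.5421 -0.2253  0.1803] yaw y -67.12 x [ 0.03   -0.0086 -0.9995] [ -6.6  20.1 -11.2   0.4 -56.9 119.3] [-1.26  0.98 -2.97] 0.517
tool shift [0.0003 0.0063 0.006 ]
twist 1.275220276931691
```

View pics/w7.png

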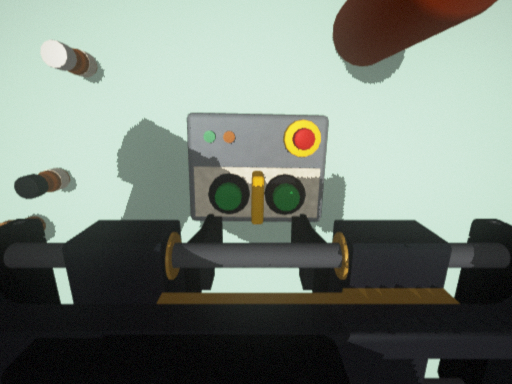

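Request:
apply_moves([
  [0.02,0.0065,0.006],
  [0.045,0,0.002],
  [0,0,0],
], twist=[1.3,0,0], claw=[0.52,0.52,0.52])

```text
time_s: 8.15
tcp_pos: [0.5398, -0.2301, 0.1147]
ee_rot: [[0.031, 0.373, -0.928], [-0.008, -0.928, -0.373], [-0.999, 0.019, -0.026]]
wrist_force: [-1.2, 0.2, -0.3]
gripper_width: 0.523
```

```bash
python3 st.py .5395 -.233 .112 -68.7
python3 - <<'E'
from h import *
p=imaging.capture('scene'); cv2.imwrite('pics/s8.png',cv2.resize(p['pixels'][110:230,150:310,::-1],(800,600),interpolation=cv2.INTER_CUBIC))
p=imaging.capture('wrist'); save(p,'w8')
im=cv2.cvtColor(p['pixels'],cv2.COLOR_RGB2HSV).astype(int);H,S,Vv=im[...,0],im[...,1],im[...,2]
E
```

```text
8.15 [ 0.5398 -0.2301  0.1147] yaw y -68.12 x [ 0.0309 -0.0076 -0.9995] [ -7.2  24.1 -15.7   0.3 -48.4 118.9] [-1.23  0.17 -0.3 ] 0.523
tool shift [0.0027 0.0025 0.0015]
twist 0.5763704460724739
```

View pics/s8.png

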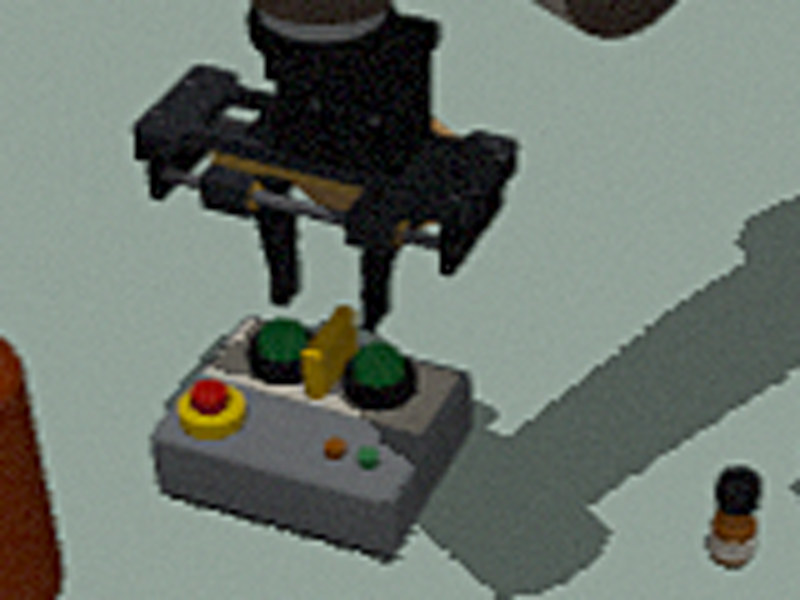

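View pics/w8.png

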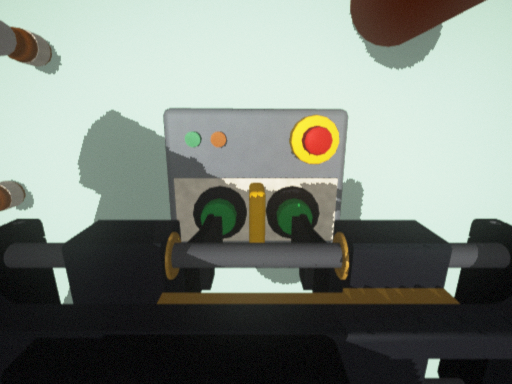

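Request:
apply_moves([
  [0.005,0.0025,0.0015],
  [0.014,0,0.0005],
  [0,0,0],
], twist=[0.6,0,0], claw=[0.57,0.57,0.57])

```text
time_s: 8.55
tcp_pos: [0.5499, -0.2338, 0.1085]
ee_rot: [[0.055, 0.368, -0.928], [-0.015, -0.929, -0.369], [-0.998, 0.034, -0.046]]
wrist_force: [-0.2, 0.7, -0.9]
gripper_width: 0.567
```

```bash
python3 st.py .5395 -.233 .080 -68.7
python3 - <<'E'
from h import *
p=imaging.capture('scene'); cv2.imwrite('pics/s9.png',cv2.resize(p['pixels'][125:215,160:280,::-1],(800,600),interpolation=cv2.INTER_CUBIC))
p=imaging.capture('top'); cv2.imwrite('pics/t9.png',cv2.resize(p['pixels'][90:315,100:400,::-1],(800,600),interpolation=cv2.INTER_CUBIC))
E
```

```text
8.55 [ 0.5499 -0.2338  0.1085] yaw y -68.41 x [ 0.0554 -0.0146 -0.9984] [ -7.3  24.8 -15.7   0.6 -46.2 118.5] [-0.19  0.71 -0.87] 0.567
tool shift [ 0.0279 -0.0055  0.0107]
twist 0.2896352122048711
```

View pics/s9.png

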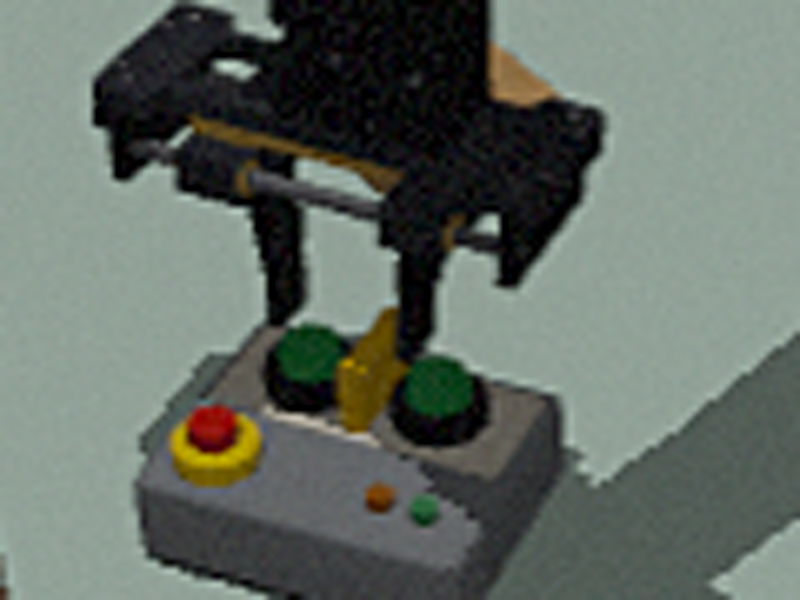

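View pics/t9.png

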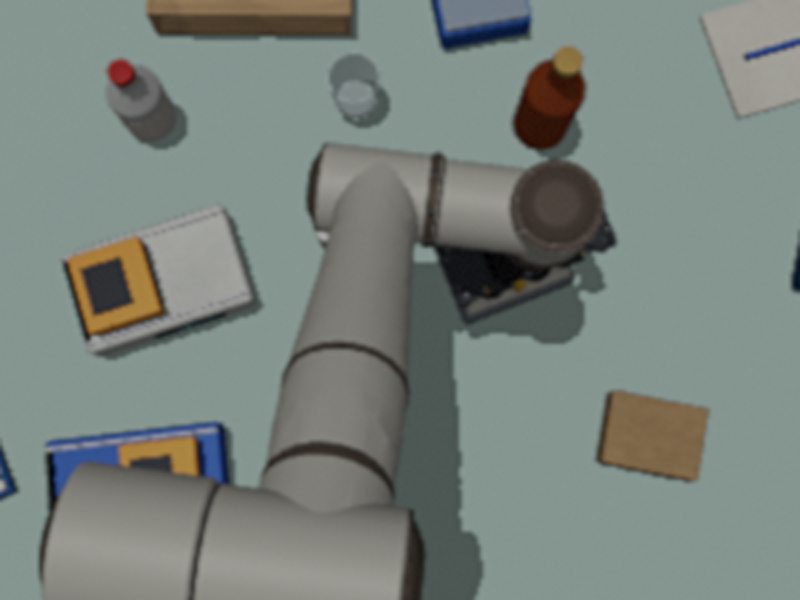

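```bash
python3 st.py .5395 -.233 .095 -68.7
```

```text
8.65 [ 0.5511 -0.2343  0.1101] yaw y -68.38 x [ 0.0587 -0.0158 -0.9982] [ -7.3  24.7 -15.6   0.7 -46.2 118.5] [0.64 0.31 1.38] 0.57
tool shift [ 0.0144 -0.006   0.011 ]
twist 0.317787561401218
```

Request:
apply_moves([
  [0,-0.005,0.01],
], twist=[0], claw=[0.57])

```text
time_s: 8.75
tcp_pos: [0.5414, -0.2334, 0.1107]
ee_rot: [[0.062, 0.369, -0.928], [-0.017, -0.929, -0.37], [-0.998, 0.038, -0.051]]
wrist_force: [-0.2, 0.0, 0.5]
gripper_width: 0.569
```

```bash
python3 st.py .5395 -.233 .095 -68.7; python3 -c "
from h import *
imaging.capture('wrist');imaging.capture('wrist')"; python3 st.py .5395 -.233 .095 -68.7
```

```text
8.75 [ 0.5414 -0.2334  0.1107] yaw y -68.35 x [ 0.0618 -0.0166 -0.9979] [ -7.3  23.8 -17.1   0.7 -45.5 118.6] [-0.16  0.01  0.53] 0.569
tool shift [ 0.0156 -0.0017  0.0024]
twist 0.34759461004750847
8.85 [ 0.5388 -0.2332  0.1103] yaw y -68.41 x [ 0.059  -0.0156 -0.9981] [ -7.4  23.7 -17.3   0.6 -45.5 118.6] [-0.23 -0.19  0.85] 0.569
tool shift [ 0.0153 -0.0004  0.    ]
twist 0.291582299896902
```

Request:
apply_moves([
  [0.004,0,0],
  [0.004,0,0],
  [0.004,0,0],
], twist=[0,0,0], claw=[0.57,0.57,0.57])

```text
time_s: 9.15
tcp_pos: [0.5396, -0.2336, 0.0993]
ee_rot: [[0.062, 0.367, -0.928], [-0.016, -0.929, -0.369], [-0.998, 0.038, -0.052]]
wrist_force: [-0.2, 0.7, -0.0]
gripper_width: 0.57
```

```bash
python3 st.py .5395 -.233 .080 -68.7; python3 -c "
from h import *
print(r.sense()['ee_rot'][2].round(4))
imaging.capture('wrist');imaging.capture('wrist');print(r.sense()['ee_rot'][2].round(4))"; python3 st.py .5395 -.233 .080 -68.7
```

```text
9.15 [ 0.5396 -0.2336  0.0993] yaw y -68.43 x [ 0.0618 -0.0162 -0.998 ] [ -7.4  24.5 -18.    0.7 -43.9 118.6] [-0.2   0.68 -0.02] 0.57
tool shift [ 0.0192 -0.0014  0.0009]
twist 0.27332734211285015
[-0.998   0.0379 -0.0515]
[-0.9981  0.0368 -0.05  ]
9.25 [ 0.5391 -0.2335  0.0986] yaw y -68.43 x [ 0.06   -0.0158 -0.9981] [ -7.4  24.6 -18.    0.7 -43.9 118.6] [ 0.58  0.16 -0.67] 0.57
tool shift [ 0.0185 -0.001   0.0004]
twist 0.2714692623220003
```

Request:
apply_moves([
  [0.004,-0.001,0],
  [0.004,0,0],
  [0.004,0,0],
], twist=[0,0,0], claw=[0.57,0.57,0.57])

```text
time_s: 9.55
tcp_pos: [0.5398, -0.2329, 0.086]
ee_rot: [[0.06, 0.368, -0.928], [-0.016, -0.929, -0.369], [-0.998, 0.037, -0.05]]
wrist_force: [-1.3, 0.6, 4.8]
gripper_width: 0.57
```

```bash
python3 st.py .5395 -.233 .080 -68.7; python3 -c "
from h import *
p=imaging.capture('scene'); cv2.imwrite('pics/s10.png',cv2.resize(p['pixels'][125:215,160:280,::-1],(800,600),interpolation=cv2.INTER_CUBIC))
s=r.sense();print(s['ee_rot'][2].round(4),s['moment'],s['wrist_force'])"; python3 st.py .5395 -.233 .080 -68.7
```

```text
9.55 [ 0.5398 -0.2329  0.086 ] yaw y -68.42 x [ 0.06   -0.0161 -0.9981] [ -7.3  25.5 -18.7   0.7 -42.3 118.4] [-1.29  0.56  4.8 ] 0.57
tool shift [ 0.0059 -0.0002  0.0006]
twist 0.2817470409938778
[-0.9981  0.0369 -0.0496] [ 0.14013101  0.36167519 -0.00157303] [-2.24919394  0.69183922  4.61316666]
9.6 [ 0.5398 -0.2328  0.0855] yaw y -68.41 x [ 0.0597 -0.0161 -0.9981] [ -7.3  25.5 -18.7   0.7 -42.2 118.4] [-2.25  0.69  4.61] 0.571
tool shift [ 0.0054 -0.0002  0.0006]
twist 0.28648796178759994
```

View pics/s10.png

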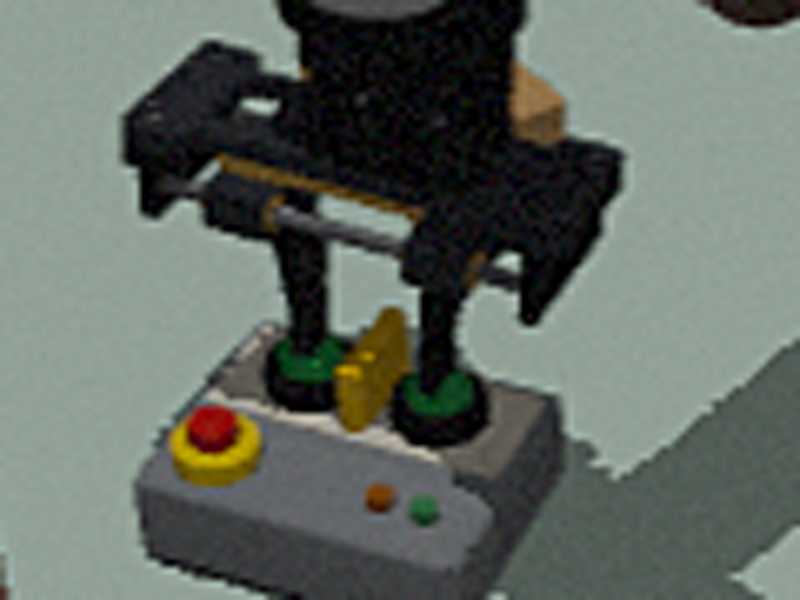

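Request:
apply_moves([
  [0.003,0,0],
  [0.003,0,0],
  [0.004,0,0],
  [0.004,0,0],
  [0.004,0,0],
], twist=[0,0,0,0,0], claw=[0.57,0.57,0.57,0.57,0.57])

```text
time_s: 10.1
tcp_pos: [0.5402, -0.2329, 0.0812]
ee_rot: [[0.057, 0.373, -0.926], [-0.019, -0.927, -0.374], [-0.998, 0.039, -0.046]]
wrist_force: [-7.8, 5.5, 22.9]
gripper_width: 0.567
```

```bash
cat > tip.py <<'E'
from h import *
s=r.sense();R=s['ee_rot'];P=s['tcp_pos']
print(s['time_s'],R[2].round(4),s['moment'].round(3),s['wrist_force'].round(1),'a tip',(P+R@[.014,-.030,0]).round(4),'b tip',(P+R@[.014,.030,0]).round(4))
E
python3 tip.py
```

```text
10.1 [-0.9982  0.0393 -0.0459] [ 1.83   2.486 -0.019] [-7.8  5.5 22.9] a tip [ 0.5298 -0.2054  0.066 ] b tip [ 0.5522 -0.261   0.0684]
```

Request:
apply_moves([
  [0.004,0.003,0],
  [0.004,0.003,0],
  [0.004,0.003,0],
], twist=[0,0,0], claw=[0.57,0.57,0.57])

```text
time_s: 10.4
tcp_pos: [0.5439, -0.238, 0.0811]
ee_rot: [[0.058, 0.375, -0.925], [-0.018, -0.926, -0.377], [-0.998, 0.038, -0.048]]
wrist_force: [-6.2, 10.0, 23.1]
gripper_width: 0.574
```

```bash
python3 tip.py
```

```text
10.4 [-0.9981  0.0382 -0.0476] [3.422 2.237 0.104] [-6.2 10.  23.1] a tip [ 0.5334 -0.2104  0.066 ] b tip [ 0.5559 -0.266   0.0683]
```

Request:
apply_moves([
  [-0.004,0,0],
  [-0.004,0,0],
  [-0.004,0,0],
  [-0.002,-0.003,0],
  [0,-0.002,0],
  [0,0,0],
  [0,0,0],
  [0,0,0],
], twist=[0,0,0,0,0,0,0,0], claw=[0.57,0.57,0.57,0.57,0.3,0.3,0.3,0.3])

```text
time_s: 11.2
tcp_pos: [0.5411, -0.2323, 0.096]
ee_rot: [[0.059, 0.376, -0.925], [-0.017, -0.926, -0.377], [-0.998, 0.038, -0.048]]
wrist_force: [-0.5, -0.5, -0.7]
gripper_width: 0.329
```

```bash
python3 tip.py;python3 st.py .5395 -.233 .091 -68.7;  python3 -c "
from h import *
p=imaging.capture('scene'); cv2.imwrite('pics/s11.png',cv2.resize(p['pixels'][125:215,160:280,::-1],(800,600),interpolation=cv2.INTER_CUBIC))"
```

```text
11.2 [-0.9981  0.0385 -0.0484] [-0.037  0.135  0.001] [-0.5 -0.5 -0.7] a tip [ 0.5307 -0.2048  0.0809] b tip [ 0.5532 -0.2603  0.0832]
11.2 [ 0.5411 -0.2323  0.096 ] yaw y -67.92 x [ 0.0593 -0.0174 -0.9981] [ -7.2  24.9 -18.    0.8 -43.6 118.8] [-0.47 -0.46 -0.66] 0.329
tool shift [ 0.0049 -0.0002  0.002 ]
twist 0.779226100488188
```

View pics/s11.png

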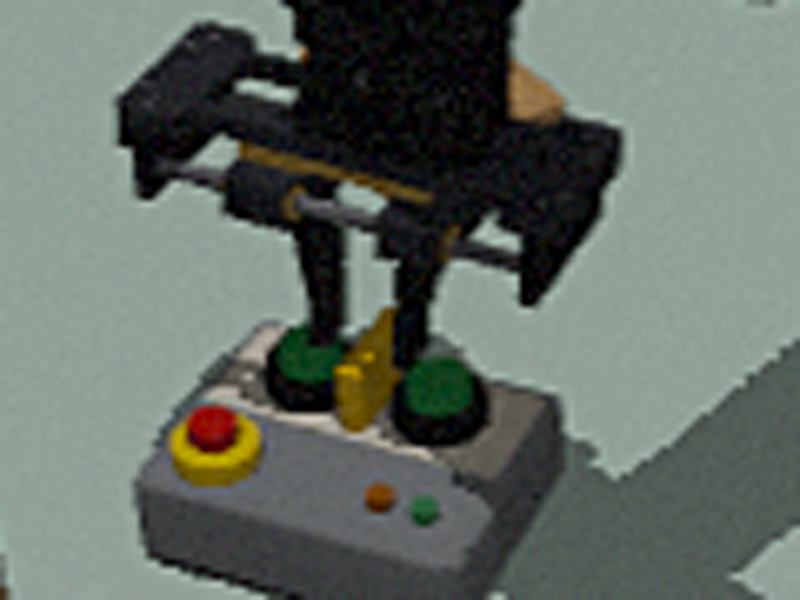

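Request:
apply_moves([
  [0.003,0,0.002],
  [0.001,0.004,0],
  [0,0.004,0],
  [0,0.004,0],
  [0,0.004,0],
  [0,0.004,0],
], twist=[0.8,0,0,0,0,0], claw=[0.3,0.3,0.3,0.3,0.3,0.3])

```text
time_s: 11.85
tcp_pos: [0.542, -0.2404, 0.0912]
ee_rot: [[0.046, 0.358, -0.933], [0.002, -0.934, -0.358], [-0.999, 0.014, -0.044]]
wrist_force: [-3.2, 15.6, 6.9]
gripper_width: 0.301
```

```bash
python3 tip.py;python3 st.py .5395 -.233 .091 -68.7
```

```text
11.85 [-0.9989  0.0145 -0.044 ] [4.822 0.882 0.292] [-3.2 15.6  6.9] a tip [ 0.5319 -0.2124  0.0767] b tip [ 0.5533 -0.2684  0.0776]
11.85 [ 0.542  -0.2404  0.0912] yaw y -69.02 x [ 0.0463  0.0023 -0.9989] [ -8.6  26.  -16.3  -0.7 -45.2 120.1] [-3.16 15.61  6.86] 0.301
tool shift [ 0.0001 -0.0078 -0.0004]
twist -0.31958713686103124
```

Request:
apply_moves([
  [0,0.004,0],
  [0,0.003,0],
], twist=[0,0], claw=[0.3,0.3])

```text
time_s: 12.05
tcp_pos: [0.542, -0.2404, 0.091]
ee_rot: [[0.039, 0.358, -0.933], [0.012, -0.934, -0.357], [-0.999, 0.002, -0.041]]
wrist_force: [-2.5, 10.2, 5.0]
gripper_width: 0.303
```

```bash
python3 tip.py;python3 st.py .5395 -.233 .095 -68.7
```

```text
12.05 [-0.9992  0.0024 -0.0411] [2.931 0.669 0.146] [-2.5 10.2  5. ] a tip [ 0.5319 -0.2122  0.077 ] b tip [ 0.5533 -0.2682  0.0771]
12.05 [ 0.542  -0.2404  0.091 ] yaw y -69.04 x [ 0.0393  0.0125 -0.9992] [ -8.8  26.2 -15.5  -1.5 -46.1 120.8] [-2.53 10.17  5.01] 0.303
tool shift [-0.004  -0.0078 -0.0004]
twist -0.3422000490836581
```

Level now. Back to centre, up a few mm, and reopen.

Request:
apply_moves([
  [0,-0.004,0],
  [-0.003,-0.003,0],
  [-0.002,-0.001,0],
  [0,0,0],
  [0,0,0],
], twist=[0,0,0,0,0], claw=[0.3,0.3,0.57,0.57,0.57])

```text
time_s: 12.55
tcp_pos: [0.5396, -0.2334, 0.0968]
ee_rot: [[0.041, 0.358, -0.933], [0.012, -0.934, -0.358], [-0.999, 0.004, -0.042]]
wrist_force: [-0.2, -0.5, 0.1]
gripper_width: 0.487
```

```bash
python3 tip.py;python3 st.py .5395 -.233 .086 -68.7
```

```text
12.55 [-0.9991  0.0039 -0.0422] [-0.053  0.042 -0.013] [-0.2 -0.5  0.1] a tip [ 0.5295 -0.2052  0.0827] b tip [ 0.5509 -0.2612  0.0829]
12.55 [ 0.5396 -0.2334  0.0968] yaw y -69.03 x [ 0.0408  0.0115 -0.9991] [ -8.1  25.4 -16.1  -1.4 -46.3 120. ] [-0.22 -0.54  0.08] 0.487
tool shift [ 0.0108 -0.0004  0.0004]
twist -0.3330058513159315
```

Request:
apply_moves([
  [0,0,0],
  [0.004,0,0],
  [0.004,0,0],
  [0.004,0,0],
  [0.004,0,0],
  [0.003,0,0],
  [0.003,0,0],
  [0.003,0,0],
], twist=[0,0,0,0,0,0,0,0], claw=[0.57,0.57,0.57,0.57,0.57,0.57,0.57,0.57])

```text
time_s: 13.35
tcp_pos: [0.5405, -0.2342, 0.0804]
ee_rot: [[0.039, 0.361, -0.932], [0.008, -0.932, -0.361], [-0.999, 0.007, -0.04]]
wrist_force: [-7.1, 3.1, 18.4]
gripper_width: 0.571
```

```bash
python3 tip.py;python3 -c "
from h import *
p=imaging.capture('scene'); cv2.imwrite('pics/s12.png',cv2.resize(p['pixels'][125:215,160:280,::-1],(800,600),interpolation=cv2.INTER_CUBIC))"
```

```text
13.35 [-0.9992  0.0067 -0.0397] [ 1.287  1.858 -0.022] [-7.1  3.1 18.4] a tip [ 0.5303 -0.2061  0.0662] b tip [ 0.5519 -0.2621  0.0666]
```

View pics/s12.png

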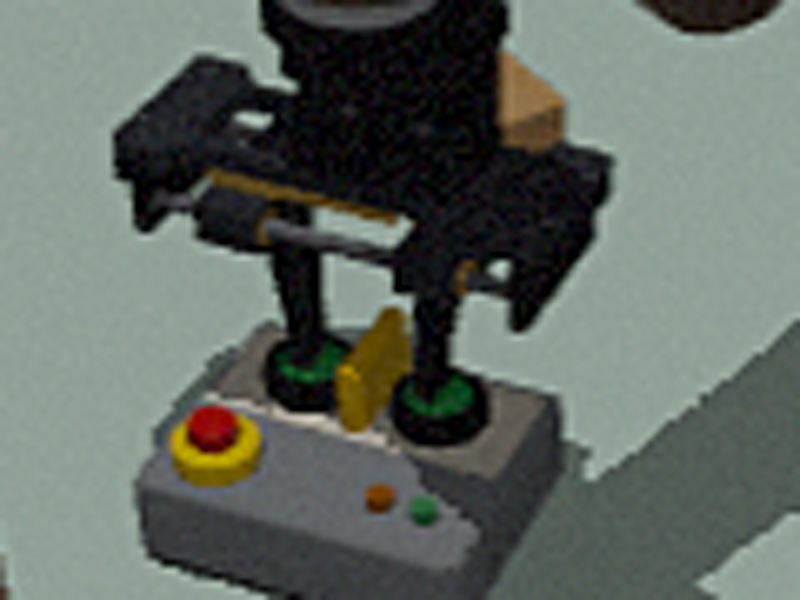

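Request:
apply_moves([
  [0.003,0,0],
  [0.003,0,0],
  [0.003,0,0],
  [0.003,0,0],
  [0.003,0,0],
  [0.003,0,0],
  [0.003,0,0],
  [0.003,0,0],
], twist=[0,0,0,0,0,0,0,0], claw=[0.57,0.57,0.57,0.57,0.57,0.57,0.57,0.57])

```text
time_s: 14.2
tcp_pos: [0.5407, -0.2341, 0.0806]
ee_rot: [[0.04, 0.368, -0.929], [0.002, -0.93, -0.369], [-0.999, 0.013, -0.039]]
wrist_force: [-5.4, 3.1, 18.1]
gripper_width: 0.568
```

```bash
python3 tip.py
```

```text
14.2 [-0.9992  0.0127 -0.0385] [ 1.387  1.873 -0.017] [-5.4  3.1 18.1] a tip [ 0.5302 -0.2062  0.0662] b tip [ 0.5523 -0.2619  0.0669]
```

Run:
```python
from h import *
def pr():
    s=r.sense();R=s['ee_rot'];P=s['tcp_pos']
    print(round(s['time_s'],2),R[2,1].round(4),s['wrist_force'].round(1),(P+R@[.014,-.030,0])[2].round(4),(P+R@[.014,.030,0])[2].round(4))
for i in range(62):
    p=imaging.capture('scene')
    if i%10==0: pr()
save(p,'s13');pr()
```

```text
14.25 0.0128 [-5.9  2.9 18.7] 0.0662 0.067
14.75 0.0127 [-5.7  3.5 18. ] 0.0662 0.0669
15.25 0.0127 [-6.2  3.5 18.5] 0.0662 0.0669
15.75 0.0127 [-6.8  4.2 19.8] 0.0662 0.0669
16.25 0.0128 [-6.4  3.2 19.1] 0.0662 0.067
16.75 0.0127 [-5.6  4.3 18.1] 0.0662 0.0669
17.25 0.0127 [-6.2  3.7 18.8] 0.0662 0.0669
17.3 0.0127 [-5.7  3.2 19.2] 0.0662 0.0669
```

Request:
apply_moves([
  [-0.005,0,0],
  [-0.006,0,0],
  [-0.01,0,0],
  [-0.03,0,0],
  [-0.045,0,0],
  [-0.03,0,0],
  [0,0,0],
], twist=[0,0,0,0,0,0,0], claw=[0.57,0.57,0.57,0.57,0.57,0.57,0.57])

```text
time_s: 18.0
tcp_pos: [0.535, -0.2344, 0.2106]
ee_rot: [[0.038, 0.368, -0.929], [0.002, -0.93, -0.368], [-0.999, 0.012, -0.036]]
wrist_force: [0.4, -1.2, 0.9]
gripper_width: 0.57
```

```bash
python3 tip.py
python3 - <<'E'
from h import *
p=imaging.capture('top'); save(p,'t14')
cv2.imwrite('pics/t14c.png',cv2.resize(p['pixels'][160:225,118:202,::-1],(756,585),interpolation=cv2.INTER_CUBIC))
p=imaging.capture('scene'); save(p,'s14'); cv2.imwrite('pics/s14c.png',cv2.resize(p['pixels'][100:325,150:450,::-1],(800,600),interpolation=cv2.INTER_CUBIC))
a=cv2.imread('pics/top1.png');cv2.imwrite('pics/t1cc.png',cv2.resize(a[160:225,118:202],(756,585),interpolation=cv2.INTER_CUBIC))
E
```

```text
18.0 [-0.9993  0.0115 -0.0358] [-0.044 -0.018  0.022] [ 0.4 -1.2  0.9] a tip [ 0.5245 -0.2065  0.1963] b tip [ 0.5466 -0.2623  0.197 ]
```

View pics/t14c.png

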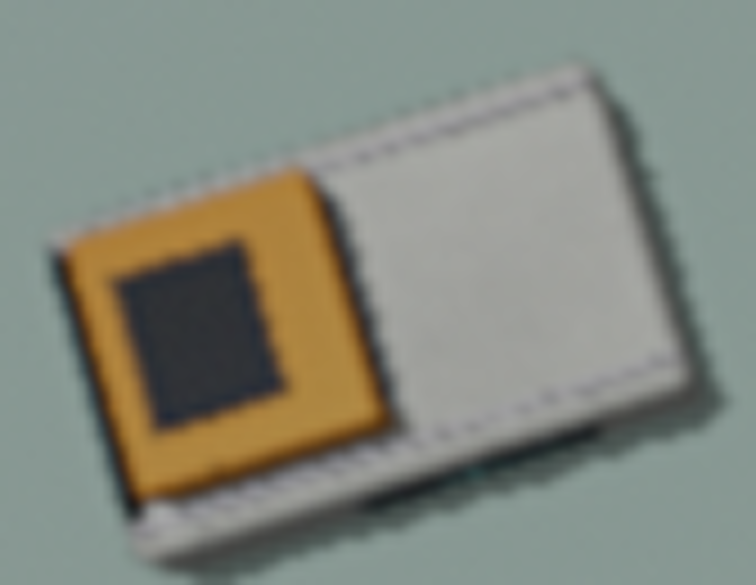

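View pics/t1cc.png

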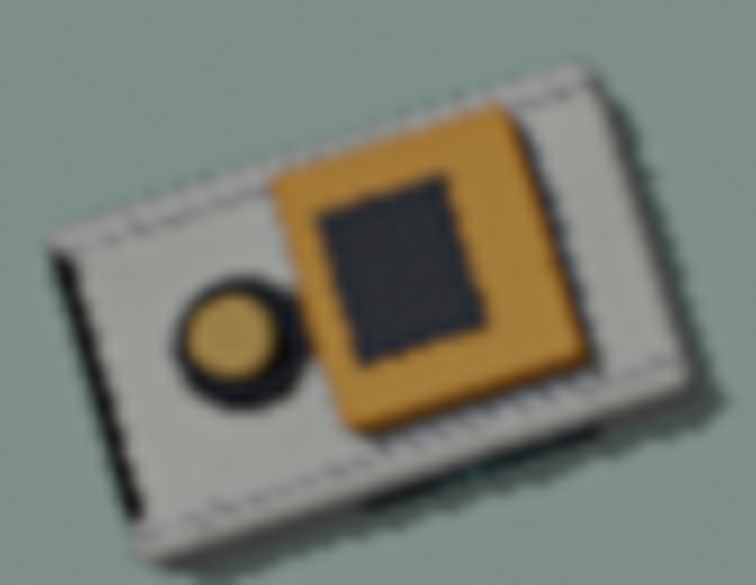

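View pics/s14c.png

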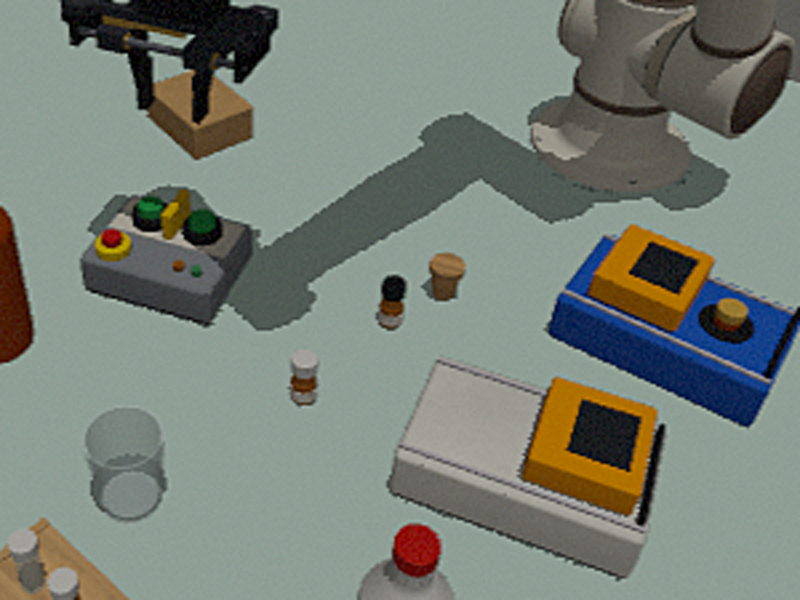

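```bash
python3 -c "
from h import *
print(job.finish_job())"
```

```text
the job is handed in; nothing more can be done
None
```

The cover is closed, both green keys were pressed and held together, and the job is handed in at about 18 s of the 48 s allowed.

- **Cover:** I pushed its -y face with the closed fingers until it would go no further. The force stood at about 18 N and the tool did not move for the last 0.35 s. It then sat centred over the sample.
- **Keys:** The first press was uneven. The tool had tilted, so key b stopped at about 5.6 mm, short of the 6 mm needed, and I let go. I levelled the tool by pressing a finger sideways against the fixed yellow divider, with about 16 N. I then pressed again and held for about 4 s at about 18 N. The fingertip heights put key a at about 7.8 mm and key b at about 7.1 mm, steady throughout.
- **At the end:** The final pictures show both green keys up, the red key untouched, the loose items in view where they were, and the gripper clear at 0.21 m.

One check disagreed. The pictures give a cover travel of about 74–75 mm instead of 80 mm. I think the cover did not start fully open, because it stopped hard and ended centred on the sample. I did not push it a second time to confirm. I also had no direct reading of how far the keys went down, so those depths come from the tool pose.

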